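Pop the battery hatch with the hidden release

TASK

The battery hatch of the grey sliding-door drive unit must be popped open: one of the four identical flush covers in the row on its flat top is the hidden release, and it looks just like the others. Feel across the covers with the fingertips, pressing firmly but without ramming them, until you find the one that gives, press it fully home so that the hatch stands ajar, and then take the hand clear. Do not touch or pry the hatch itself, and leave the hinge, hex keys, screw box and mallet where they lie; nothing is to be picked up.

Things in the scene. Friction and masses are not known exactly. Their poses are not given: they have to be found in the camera images.
- unit: The drive unit: grey box 200 (x) by 240 (y) by 60 mm high, screwed to the stool top by two 6 mm thick ears on its y ends, so it does not move. Origin: centre of its underside; x away from the robot at yaw 0, z up. Its flat top panel, 60 mm above the origin, holds four flush covers and the battery hatch.
- row (a point): Middle of the row of four identical covers, on the panel's surface; axes as the unit's. It lies at x = -55 mm, y = 0, z = 60 mm in the unit. Each cover is 60 (x) by 42 mm (y), flush, with a seam of about 1 mm; centres at y = -81, -27, +27, +81 mm from this point, x = 0. Three are rigid; one, different each time, is the release.
- release (a joint): How far the release cover is pressed down, m: 0 flush, 0.006 fully home (a hard stop). It slides straight down, moves under about 5 N (friction, no spring) and stays where it is left. 8 to 12 N on it presses it home. It drives the hatch.
- hatch_flap (a joint): Opening angle of the battery hatch, rad: 0 shut and flush, 0.48 fully ajar. Driven by the release (80 rad per m of its travel); it stays as the release stays.
- hatch: The battery hatch in the same panel, with its bay: a 69 by 158 by 3 mm grey flap, flush when shut. This origin coincides with that of the unit, same axes. The hinge runs along unit y at unit x = +12.5 mm, z = 60 mm; the free edge, at unit x = +81.5 mm, rises about 32 mm. Not to be touched.
- hinge: Bystander, loose: black iron butt hinge lying open, 78 by 75 mm, leaves 4 mm thick, knuckle 11 mm high. Origin: centre of its underside. On the robot's side of the unit.
- hexkeys: Bystander, loose: grey folding hex key set, 32 by 100 by 19 mm high. Origin: centre of its underside. On the robot's side of the unit.
- screwbox: Bystander, loose: clear plastic screw box, 87 by 122 by 36 mm high. Origin: centre of its underside. To the left (+y) of the unit.
- mallet: Bystander, loose: orange hard silicone mallet, head 48 mm thick and 85 mm long along its y, wooden handle 24 mm thick reaching 212 mm to its -x. Origin: under the head. To the right (-y) of the unit.

How it is judged:
On the way:
1. the release cover is pressed home (value of joint release above 0.0048 m), for 0.2 s.
At the end, for the whole second after the job is handed in: The release is in by more than 4.5 mm of its 6 mm, the hatch stands ajar by more than 0.34 rad and at rest, and each bystander is within 20 mm of where it lay (value of joint release above 0.0045 m and value of joint hatch_flap above 0.34 rad and velocity of joint hatch_flap below 0.05 rad/s and distance of each of hinge, hexkeys, screwbox, mallet from where it was at the start of the episode below 0.02 m); the robot touches nothing.
It fails at once if the hatch itself is touched or pried (more than 1 N) (contact force between any of the fingers, the arm and hatch above 1 N).
It fails at once if a bystander is lifted, carried or pushed by more than 20 mm (distance of any of hinge, hexkeys, screwbox, mallet from where it was at the start of the episode above 0.02 m).
It fails at once if the fingers ram something, a blow of more than 120 N (contact force between the fingers and anything else above 120 N).
It also fails if it takes over 48 s, if anything falls off the work surface, if the arm or the gripper's body presses on something with over 40 N, if the wrist force passes 120 N, or if a joint passes its speed limit or range.

ROBOT

A 6-joint arm with a two-finger parallel gripper is mounted at the origin on the work surface. World frame = base frame: x ahead of the robot, y to its left, z up, the work surface at z = 0. Lengths are in m, angles in rad, forces in N, time in s.
With the tool pointing down it reaches from about 0.25 to 0.85 m from the base axis. Payload 12.5 kg.
Tool frame: the origin (TCP) lies at the very end of the fingers, on their centre line; the grasp point (between the pads) lies 19 mm behind it; z points along the fingers, y is the direction in which the jaws open and shut (so a half turn about z gives the same grasp; the last joint's range is limited). The gripper opens to 93 mm and grips with 3 to 60 N. Pads are 15 mm wide; open, the fingers measure 128 mm over their backs; the gripper's body (75 mm by 188 mm) begins 65 mm behind the grasp point.
Start: joints at [1.105, 0.351, 1.652, -0, 1.139, -0.085], TCP at [0.204, 0.511, 0.219] pointing down, gripper open.
Joint ranges: [-2.75, 2.75], [-0.79, 2.1], [0.01, 2.65], [-1.57, 4.71], [0.07, 3.14], [-2.87, 2.87]. Speed limits (rad/s): [2.22, 2.22, 2.79, 3.14, 3.14, 3.14].

INTERFACE

Orientations are given as a unit quaternion [w, x, y, z].
In Python, from station import arm, viewer gives the robot as it stands. The module is installed in compiled form; this text tells all that it offers.
- The arm moves only by the shell command python3 -m crank 'ROWS' [OPENING] [FORCE]. ROWS is JSON, a list of rows, each a list of 6 numbers: the shift along the tool's x, y, z in mm, then the turn, a rotation vector about the tool's x, y, z in rad. In form: [[tx, ty, tz, wx, wy, wz], ...]. A call has 1 to 12 rows; each row is the pose to reach, as a shift and turn from the pose commanded when the call began, along the tool's axes at that moment; what a row does not reach only later rows make up. A row lasts 1/12 s, in which the tool goes at most 41.7 mm and 7.16 degrees, less where a joint would pass 70% of its speed; a pose out of reach is approached as far as the arm can. A call with a gripper value outside its range is refused whole. OPENING is the closure, from -1 (fully open) to 1 (shut), so that 0 is half open, set as the call begins (- or left out, the last holds). The fingers move at their own pace and stop on an object; FORCE is the grip in N (left out, the last holds). Time passes only in rows, so rows that repeat a pose let the fingers close. It gives the time, the measured TCP pose, the force and the opening at its end, in the units of the state.
- arm.state(): the state, without advancing time (a new reading comes with each control period).
- viewer.read_camera(name): name is "side" or "top"; returns a dict with "image" (384x512x3 uint8, blue, green, red), "range_z" (384x512 float32, m along the optical axis (not along the pixel's ray), 0 where there is no reading), "mtx" (3x3 intrinsics, pixels), "T" (4x4, takes a point from camera to world coordinates). Camera axes: x right, y up, looking along -z (the intrinsics and any distortion apply to the point x, -y, -z); pixel columns grow to the right and rows downward; lengths in m; the calibration is good to about 2 mm. A picture is of the moment at which its call begins.
- arm.job_done(): hands the job in, once; it reports no verdict.
The state is a dict: "time": time; "joint_positions": joint angles; "dq": joint speeds; "joint_torque": joint torques, N m; "tcp_pos": TCP position; "tool_rot": TCP orientation; "ft_force": force on the tool from outside, world axes, zero at the start; "torque": the same for the moment, N m; "finger_gap": opening from 0.0 (shut) to 1.0 (fully open).
Only numpy, scipy, OpenCV 4.12 (cv2) and the standard library are available. Lean on these libraries where they do the work, as an engineer would, in place of code of your own. Each camera call takes 0.05 s, during which the arm holds its last target.

## Working session

There is one attempt and no reset: what is moved stays moved. The work goes in short steps, Python scripts to look and compute and a shell command to move; the robot and the scene stay as the last step left them, time stands still between calls to the robot, and variables do not carry over. Pictures are saved under pics/ and viewed, and the job is handed in when it is done.

```bash
mkdir -p pics
python3 - <<'E'
from station import arm, viewer
import cv2,numpy as np
for n in("top","side"):
    c=viewer.read_camera(n); cv2.imwrite(f"pics/{n}0.png",c["image"]); np.savez(f"/tmp/{n}0.npz",**c)
    print(n,c["mtx"].round(1).tolist(),c["T"].round(3).tolist())
print(arm.state())
E
```

```text
top [[410.7, 0.0, 263.1], [0.0, 410.7, 190.5], [0.0, 0.0, 1.0]] [[-0.025, 0.992, -0.125, 0.45], [-1.0, -0.024, 0.008, 0.057], [0.005, 0.126, 0.992, 1.09], [0.0, 0.0, 0.0, 1.0]]
side [[387.0, 0.0, 253.1], [0.0, 387.0, 193.4], [0.0, 0.0, 1.0]] [[0.94, 0.191, -0.283, 0.309], [-0.341, 0.573, -0.745, -0.622], [0.02, 0.797, 0.604, 0.6], [0.0, 0.0, 0.0, 1.0]]
{'time': 0.1, 'joint_positions': array([ 1.10539967e+00,  3.51173931e-01,  1.65235454e+00, -2.05992871e-05,
        1.13909705e+00, -8.46330054e-02]), 'dq': array([-0.00063515, -0.00111355, -0.00329281, -0.00110765,  0.00020291,
        0.00164379]), 'joint_torque': array([ 1.42415138e-03, -4.98025703e+01, -2.85700518e+01,  7.00855837e-02,
        2.39273946e-02, -5.19728030e-05]), 'tcp_pos': array([0.20425547, 0.51033419, 0.21816199]), 'tool_rot': array([-1.31242967e-04,  1.89229572e-01,  9.81932738e-01, -4.99568762e-04]), 'ft_force': array([-0.08456846, -0.35663762, -0.58828254]), 'torque': array([ 0.01746241,  0.04124683, -0.01355678]), 'finger_gap': 1.000901918070997}
```

View pics/top0.png

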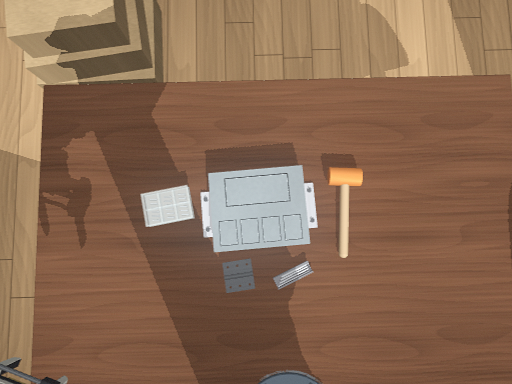

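View pics/side0.png

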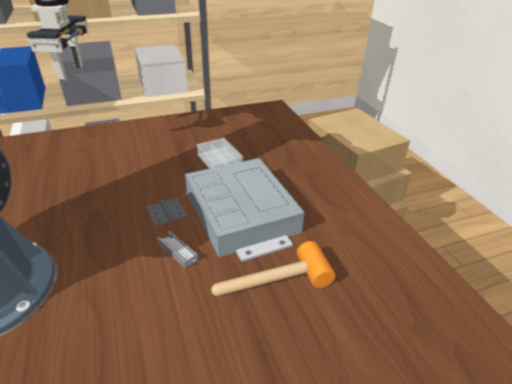

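The top view shows the unit's panel with corners near (209,173), (302,166), (309,243) and (214,251). The covers are near (229,233), (250,232), (271,230) and (293,228), and the hatch is at (257,190). The hinge is at (238,276), the hex keys at (293,275), the screw box at (167,206) and the mallet at (345,177). Next I'll measure the panel.

```bash
cat > h.py <<'E'
import numpy as np,cv2
def load(n): return dict(np.load(n))
def pts(c,uv,z=None):
    uv=np.atleast_2d(uv).astype(float);K=c["mtx"];T=c["T"]
    d=np.c_[(uv[:,0]-K[0,2])/K[0,0],-(uv[:,1]-K[1,2])/K[1,1],-np.ones(len(uv))]
    if z is None:
        s=np.array([c["range_z"][int(round(v)),int(round(u))] for u,v in uv])
    else:
        s=(z-T[2,3])/(d@T[:3,:3].T)[:,2]
    return (d*s[:,None])@T[:3,:3].T+T[:3,3]
E
python3 - <<'E'
from h import *
c=load("/tmp/top0.npz")
V,U=np.mgrid[0:384,0:512]
P=pts(c,np.c_[U.ravel(),V.ravel()]).reshape(384,512,3)
for uv in [(238,222),(257,209),(257,190),(229,233),(100,250),(400,250)]: print(uv,P[uv[1],uv[0]].round(4))
zt=P[209,257,2]
m=((abs(P[...,2]-zt)<.012)&(U>200)&(U<320)&(V>155)&(V<260)).astype(np.uint8)
m=cv2.morphologyEx(m,cv2.MORPH_OPEN,np.ones((5,5)))
ct=max(cv2.findContours(m,0,2)[0],key=cv2.contourArea)
W=pts(c,ct[:,0,:],zt)[:,:2]
r=cv2.minAreaRect((W*1000).astype(np.float32));print(r,zt)
print(cv2.boxPoints(r))
# covers: dark seam in the image
g=cv2.cvtColor(c["image"],6)
b=cv2.resize(c["image"][155:260,195:325],None,fx=6,fy=5.5,interpolation=2);cv2.imwrite("pics/crop0.png",b)
E
```

```text
(238, 222) [0.5022 0.1134 0.0575]
(257, 209) [0.5337 0.065  0.0579]
(257, 190) [0.5819 0.0639 0.0581]
(229, 233) [0.4752 0.1363 0.0595]
(100, 250) [0.4408 0.4793 0.0005]
(400, 250) [ 4.209e-01 -3.080e-01  2.000e-04]
((536.8933715820312, 60.94378662109375), (200.0799102783203, 240.1166229248047), 3.6187143325805664) 0.0579112036102607
[[429.47525  174.44855 ]
 [444.63052  -65.189316]
 [644.3115   -52.560974]
 [629.15625  187.07689 ]]
```

View pics/crop0.png

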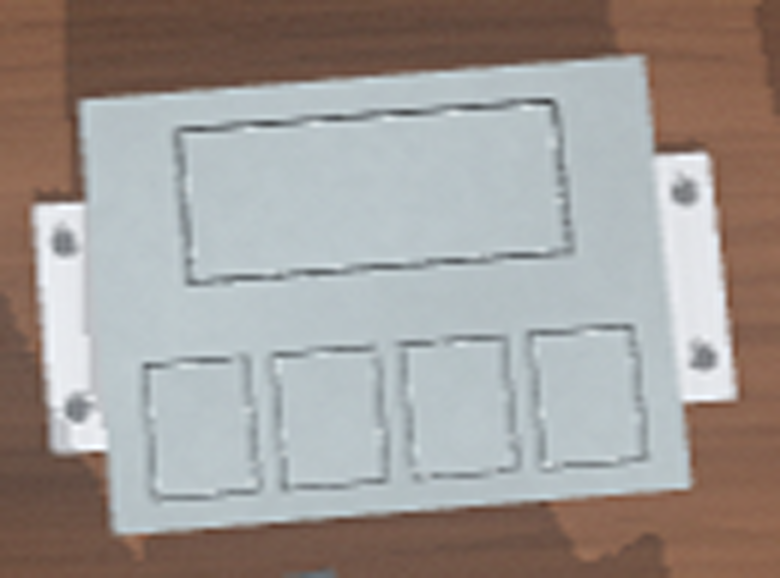

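The panel measures 200.1 × 240.1 mm, which matches the given size. Its centre is at (0.537, 0.061) and its yaw is 3.62°. I'll press with the jaws shut and lined up with unit x.

```bash
cat > go.py <<'E'
# prints shift/turn in tool axes to reach cover k at height z
import sys,numpy as np
from scipy.spatial.transform import Rotation as R
from station import arm
k=int(sys.argv[1]);z=float(sys.argv[2])
s=arm.state();q=s["tool_rot"];Rt=R.from_quat([q[1],q[2],q[3],q[0]])
a=np.radians(3.62);c=np.array([.5365,.0605])
ux=np.array([np.cos(a),np.sin(a)]);uy=np.array([-ux[1],ux[0]])
p=np.r_[c-.055*ux+[.081,.027,-.027,-.081][k]*uy,z]
G=R.from_matrix(np.c_[np.r_[uy,0],np.r_[ux,0],[0,0,-1]])  # tool y along unit x
print("target",p.round(4),"shift mm",(Rt.inv().apply(p-s["tcp_pos"])*1000).round(1),"turn",(Rt.inv()*G).as_rotvec().round(3))
G2=R.from_matrix(np.c_[-np.r_[uy,0],-np.r_[ux,0],[0,0,-1]]);print("alt turn",(Rt.inv()*G2).as_rotvec().round(3))
print("tcp",s["tcp_pos"].round(4),"F",s["ft_force"].round(2),"gap",s["finger_gap"],"t",s["time"],"q",s["joint_positions"].round(2))
E
python3 go.py 0 0.13
```

```text
target [0.4765 0.1379 0.13  ] shift mm [-391.2 -244.5   88.4] turn [-1.000e-03  1.000e-03  1.127e+00]
alt turn [-1.000e-03 -1.000e-03 -2.015e+00]
tcp [0.2043 0.5103 0.2182] F [-0.08 -0.36 -0.59] gap 1.000901918070997 t 0.1 q [ 1.11  0.35  1.65 -0.    1.14 -0.08]
```

```bash
python3 -m crank '[[-391,-244,88,0,0,1.127],[-391,-244,88,0,0,1.127],[-391,-244,88,0,0,1.127],[-391,-244,88,0,0,1.127],[-391,-244,88,0,0,1.127],[-391,-244,88,0,0,1.127],[-391,-244,88,0,0,1.127],[-391,-244,88,0,0,1.127],[-391,-244,88,0,0,1.127],[-391,-244,88,0,0,1.127],[-391,-244,88,0,0,1.127],[-391,-244,88,0,0,1.127]]' 1 20; python3 go.py 0 0.07
```

```text
time: 1.1
tcp_pos: [0.4787, 0.1349, 0.1295]
tool_rot: [0.0, 0.686, 0.728, -0.0]
ft_force: [-0.3, 0.8, 0.7]
finger_gap: 0.188
target [0.4765 0.1379 0.07  ] shift mm [ 3.2 -2.  59.5] turn [-0.     0.001 -0.003]
alt turn [1.000e-03 1.000e-03 3.138e+00]
tcp [0.4787 0.1349 0.1295] F [-0.31  0.78  0.67] gap 0.1876311115022488 t 1.1 q [ 0.18  0.38  1.87 -0.    0.9   0.12]
```

```bash
python3 -m crank '[[2,-1,20,0,0,0],[2,-1,40,0,0,0],[2,-1,55,0,0,0],[2,-1,57,0,0,0],[2,-1,57,0,0,0],[2,-1,57,0,0,0]]'; python3 go.py 0 0.06
python3 - <<'E'
from station import viewer
import cv2
c=viewer.read_camera("side");cv2.imwrite("pics/s1.png",cv2.resize(c["image"][100:300,120:360],None,fx=3,fy=3))
c=viewer.read_camera("top");cv2.imwrite("pics/t1.png",cv2.resize(c["image"][130:300,150:360],None,fx=3,fy=3))
E
```

```text
time: 1.6
tcp_pos: [0.4758, 0.141, 0.0743]
tool_rot: [0.0, 0.684, 0.729, 0.0]
ft_force: [0.2, -0.5, -0.2]
finger_gap: 0.006
target [0.4765 0.1379 0.06  ] shift mm [-3.2  0.5 14.3] turn [ 0. -0.  0.]
alt turn [ 0.000e+00  1.000e-03 -3.141e+00]
tcp [0.4758 0.141  0.0743] F [ 0.22 -0.46 -0.22] gap 0.005720842404579416 t 1.6 q [0.19 0.46 1.91 0.   0.77 0.13]
```

View pics/s1.png

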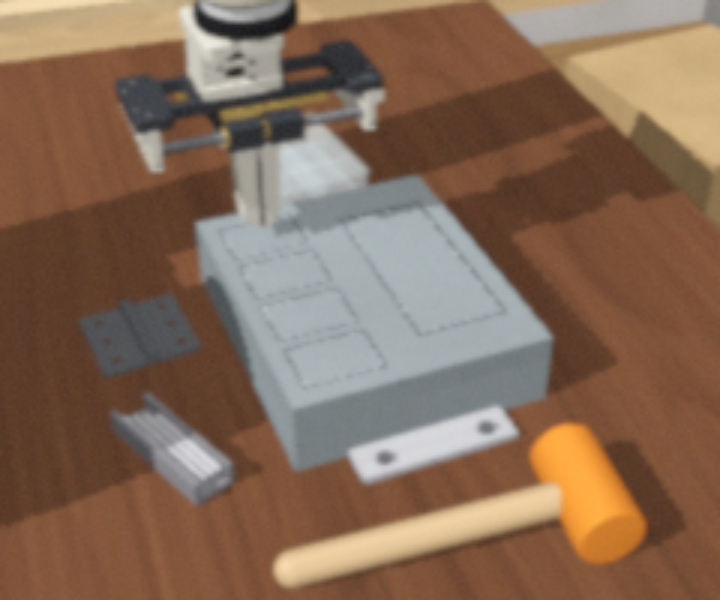

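The side view shows the shut fingers hovering over the far (+y) cover, near crop pixel (262,215). The hatch, around (435,270), is well clear. Next I'll lower gently.

```bash
python3 -m crank '[[-3,0,5,0,0,0],[-3,0,9,0,0,0],[-3,0,12,0,0,0],[-3,0,13,0,0,0],[-3,0,13,0,0,0]]'; python3 -m crank '[[0,0,1,0,0,0],[0,0,2,0,0,0],[0,0,2,0,0,0]]';python3 -m crank '[[0,0,1,0,0,0],[0,0,1,0,0,0]]'
```

```text
time: 2.12
tcp_pos: [0.4756, 0.1376, 0.0604]
tool_rot: [-0.0, 0.685, 0.729, -0.0]
ft_force: [-0.1, -0.1, -0.6]
finger_gap: 0.005
time: 2.37
tcp_pos: [0.4758, 0.1377, 0.0602]
tool_rot: [0.0, 0.684, 0.729, -0.0]
ft_force: [-9.6, -2.3, 27.4]
finger_gap: 0.008
time: 2.53
tcp_pos: [0.4758, 0.1377, 0.0601]
tool_rot: [0.0, 0.684, 0.729, -0.0]
ft_force: [-14.1, -3.1, 41.9]
finger_gap: 0.005
```

Cover 0 (+81) is rigid: it held at z = 0.060 under 42 N. On to the next.

```bash
python3 -m crank '[[0,0,-8,0,0,0],[0,0,-14,0,0,0],[-27,0,-14,0,0,0],[-54,0,-14,0,0,0],[-54,0,-10,0,0,0],[-54,0,-6,0,0,0],[-54,0,-4,0,0,0],[-54,0,-4,0,0,0],[-54,0,-4,0,0,0]]'; python3 go.py 1 0.06
```

```text
time: 3.28
tcp_pos: [0.479, 0.0845, 0.0614]
tool_rot: [-0.0, 0.684, 0.729, -0.0]
ft_force: [-0.3, -0.8, -0.3]
finger_gap: 0.007
target [0.4799 0.084  0.06  ] shift mm [-0.6  0.9  1.4] turn [-0.001 -0.     0.001]
alt turn [ 0.000e+00 -1.000e-03 -3.141e+00]
tcp [0.479  0.0845 0.0614] F [-0.32 -0.77 -0.33] gap 0.007353074233015192 t 3.2833 q [0.08 0.47 1.94 0.   0.73 0.01]
```

```bash
python3 -m crank '[[0,0,1,0,0,0],[0,0,2,0,0,0],[0,0,2,0,0,0]]';python3 -m crank '[[0,0,1,0,0,0],[0,0,1,0,0,0]]'
```

```text
time: 3.53
tcp_pos: [0.4792, 0.0843, 0.0603]
tool_rot: [-0.0, 0.684, 0.729, 0.0]
ft_force: [-2.8, 1.6, 10.3]
finger_gap: 0.008
time: 3.7
tcp_pos: [0.4793, 0.0843, 0.0602]
tool_rot: [0.0, 0.684, 0.729, 0.0]
ft_force: [-8.7, 1.9, 26.4]
finger_gap: 0.002
```

Cover 1 (+27) is rigid too: 26 N with no travel. Next cover.

```bash
python3 -m crank '[[0,0,-8,0,0,0],[0,0,-13,0,0,0],[-27,0,-13,0,0,0],[-54,0,-13,0,0,0],[-54,0,-10,0,0,0],[-54,0,-6,0,0,0],[-54,0,-3,0,0,0],[-54,0,-3,0,0,0],[-54,0,-3,0,0,0]]'; python3 go.py 2 0.06;  python3 -m crank '[[0,0,1,0,0,0],[0,0,2,0,0,0],[0,0,2,0,0,0]]';python3 -m crank '[[0,0,1,0,0,0],[0,0,1,0,0,0]]'
```

```text
time: 4.45
tcp_pos: [0.4823, 0.0306, 0.0613]
tool_rot: [-0.0, 0.684, 0.729, -0.0]
ft_force: [0.2, -0.2, 0.0]
finger_gap: 0.005
target [0.4833 0.0301 0.06  ] shift mm [-0.6  1.   1.3] turn [-0.001 -0.     0.001]
alt turn [ 0.000e+00 -1.000e-03 -3.141e+00]
tcp [0.4823 0.0306 0.0613] F [ 0.2  -0.23  0.04] gap 0.0050402710219352685 t 4.45 q [-0.03  0.47  1.94  0.    0.73 -0.1 ]
time: 4.7
tcp_pos: [0.4826, 0.0304, 0.0602]
tool_rot: [-0.0, 0.684, 0.729, 0.0]
ft_force: [-3.4, 2.3, 10.4]
finger_gap: 0.004
time: 4.87
tcp_pos: [0.4827, 0.0304, 0.0602]
tool_rot: [0.0, 0.684, 0.729, 0.0]
ft_force: [-8.7, 2.3, 26.4]
finger_gap: 0.011
```

Cover 2 (-27) is rigid as well. That leaves the last one.

```bash
python3 -m crank '[[0,0,-8,0,0,0],[0,0,-13,0,0,0],[-27,0,-13,0,0,0],[-54,0,-13,0,0,0],[-54,0,-10,0,0,0],[-54,0,-6,0,0,0],[-54,0,-3,0,0,0],[-54,0,-3,0,0,0],[-54,0,-3,0,0,0]]'; python3 go.py 3 0.06;  python3 -m crank '[[0,0,1,0,0,0],[0,0,2,0,0,0],[0,0,2,0,0,0]]';python3 -m crank '[[0,0,1,0,0,0],[0,0,1,0,0,0]]'
```

```text
time: 5.62
tcp_pos: [0.4857, -0.0232, 0.0614]
tool_rot: [-0.0, 0.684, 0.729, -0.0]
ft_force: [-1.0, 0.0, -0.0]
finger_gap: 0.004
target [ 0.4867 -0.0238  0.06  ] shift mm [-0.7  1.   1.3] turn [-0.001 -0.     0.001]
alt turn [ 0.000e+00 -1.000e-03 -3.141e+00]
tcp [ 0.4857 -0.0232  0.0614] F [-1.    0.03 -0.01] gap 0.0037362642357633992 t 5.6167 q [-0.14  0.47  1.94  0.    0.73 -0.21]
time: 5.87
tcp_pos: [0.486, -0.0236, 0.0597]
tool_rot: [0.0, 0.684, 0.729, 0.0]
ft_force: [0.7, -0.1, -0.4]
finger_gap: 0.003
time: 6.03
tcp_pos: [0.486, -0.0238, 0.0587]
tool_rot: [0.0, 0.684, 0.729, 0.0]
ft_force: [-1.0, 2.0, 1.3]
finger_gap: 0.008
```

This one gives: z = 0.0587 under only 1 to 2 N. I'll keep pressing in small steps.

```bash
python3 -m crank '[[0,0,1,0,0,0],[0,0,2,0,0,0],[0,0,2,0,0,0]]';python3 -m crank '[[0,0,1,0,0,0],[0,0,2,0,0,0],[0,0,2,0,0,0]]';python3 -m crank '[[0,0,0.5,0,0,0],[0,0,1,0,0,0],[0,0,1,0,0,0]]'
```

```text
time: 6.28
tcp_pos: [0.486, -0.0239, 0.0565]
tool_rot: [0.0, 0.684, 0.729, 0.0]
ft_force: [0.3, 1.8, 1.6]
finger_gap: 0.008
time: 6.53
tcp_pos: [0.486, -0.024, 0.0545]
tool_rot: [0.0, 0.684, 0.729, -0.0]
ft_force: [0.2, 1.1, 1.0]
finger_gap: 0.006
time: 6.78
tcp_pos: [0.4861, -0.0241, 0.0542]
tool_rot: [0.0, 0.684, 0.729, 0.0]
ft_force: [-2.2, 2.1, 13.1]
finger_gap: 0.004
```

It meets the hard stop at z = 0.0542, which is 6 mm of travel at 13 N. I'll add a small extra push with a hold, then lift straight up and retreat.

```bash
python3 -m crank '[[0,0,0.5,0,0,0],[0,0,0.5,0,0,0],[0,0,0.5,0,0,0],[0,0,0.5,0,0,0]]'; python3 -m crank '[[0,0,-5,0,0,0],[0,0,-15,0,0,0],[0,0,-40,0,0,0],[0,0,-80,0,0,0],[0,0,-120,0,0,0],[0,0,-140,0,0,0],[0,0,-150,0,0,0],[0,0,-150,0,0,0],[0,0,-150,0,0,0],[0,0,-150,0,0,0]]'
python3 - <<'E'
from station import viewer,arm
import cv2,numpy as np
c=viewer.read_camera("side");cv2.imwrite("pics/s2.png",cv2.resize(c["image"][80:300,120:360],None,fx=2.7,fy=2.7));
c=viewer.read_camera("top");cv2.imwrite("pics/t2.png",c["image"]);np.savez("/tmp/top2.npz",**c)
s=arm.state();print(s["time"],s["ft_force"],abs(s["dq"]).max())
E
```

```text
time: 7.12
tcp_pos: [0.4861, -0.0241, 0.0541]
tool_rot: [0.0, 0.684, 0.729, 0.0]
ft_force: [-4.4, 2.1, 19.7]
finger_gap: 0.004
time: 7.95
tcp_pos: [0.4851, -0.0239, 0.2014]
tool_rot: [-0.001, 0.684, 0.729, -0.001]
ft_force: [0.5, 0.4, -0.7]
finger_gap: 0.006
8.05 [-0.33348387  0.03371883 -1.12503293] 0.0061747913523269755
```

View pics/s2.png

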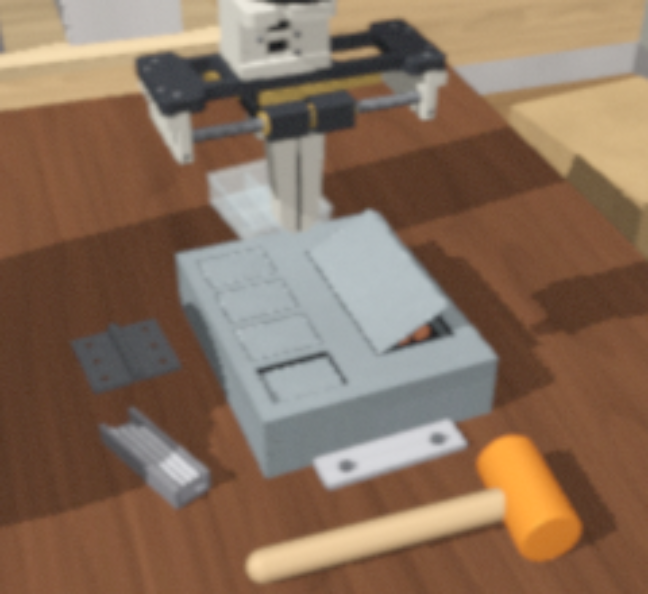

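View pics/t2.png

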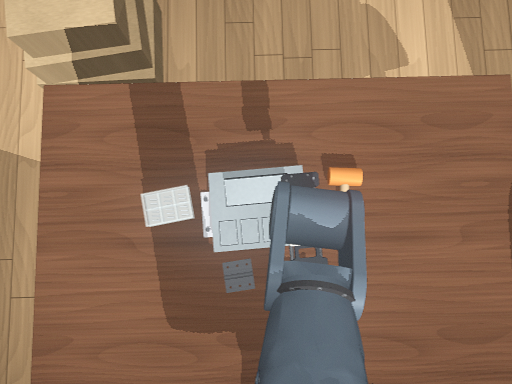

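The side view shows the near cover sunk, around (302,378), and the hatch standing ajar with its free edge near (415,325). In the top view the hinge (238,276), screw box (167,206) and mallet head (345,177) are where they started. A quick depth check of the hatch before handing in.

Run:
```python
from h import *
from station import arm
c=load("/tmp/top2.npz")
V,U=np.mgrid[172:212,228:268]
P=pts(c,np.c_[U.ravel(),V.ravel()])
a=np.radians(3.62); x=(P[:,:2]-[.5365,.0605])@[np.cos(a),np.sin(a)]
m=(x>.02)&(x<.068)&(P[:,2]>.055)
f=np.polyfit(x[m],P[m,2],1);print("flap angle",np.arctan(f[0]),"zmax",P[m,2].max(),m.sum())
print(arm.job_done())
```

```text
flap angle 0.47697301164150446 zmax 0.09011830618522543 820
the job is handed in; nothing more can be done
None
```

The battery hatch is open: the release turned out to be the cover at y = −81 mm, the rightmost one. I felt the covers with the shut fingertips from left (+y) to right. The first three stayed rigid under 26 to 42 N.

- **Press:** the fourth cover gave under 1–2 N and slid about 6 mm to its hard stop. I held it there at about 20 N, more than the 8–12 N needed. I then lifted the hand straight up, about 0.2 m above the surface.
- **Hatch:** the last depth check put it at about 0.477 rad, with its highest point near z = 0.09 m. The side picture shows that cover sunk and the hatch ajar.
- **Bystanders:** the hinge, screw box and mallet head are at the same pixels in the top view as at the start. The arm hid the hex keys there, so I only have the side view for them; they look undisturbed but I didn't measure them.
- **Forces and time:** the highest force I read was about 44 N, on the first cover. I handed the job in at about 8 s; no check failed.

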